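# Check a brake lever's travel and record it with the gauge rod

### The job

On the lever checking rig, gently press the brake lever down until its resistance clearly firms up, and no harder, then leave it: it stays where it was pressed to. Then record how far it travelled: push the gauge rod down by its black knob until its foot just touches the ball on the lever's tail, without pushing the lever back up. Leave the other things on the bench alone.

Things in the scene. Friction and masses are not known exactly. Their poses are not given: they have to be found in the camera images.
- stand: the lever checking rig, fixed: grey base plate 245 x 80 x 12 mm with a hinge bracket, a cylinder under the lever and a column for the gauge rod. Origin on the bench top below the hinge; x runs from the lever's pad (-x, near the robot) to the gauge rod (+x), z up. Hinge pin 115 mm up, along y. The column and guide block (x = 72 to 130 mm) end 186 mm up.
- cylinder: the brake cylinder with rubber boot, 48 mm across, 91 mm high, on the base plate 71 mm from the hinge towards the pad; origin at its foot. A push-rod under the lever reaches into it; the lever angle at which it meets the piston is hidden and varies: 0.2 to 0.47 rad below the top position. From there the piston resists 3 N per mm at the push-rod; more than 18 N on it is too much.
- lever: the brake lever, a dark steel bar. Origin on the hinge pin; axes as the rig's at its top position, where the arm rises 0.35 rad towards the pad and the tail dips as much; it starts 0 to 0.08 rad below that. Pressing turns it down about the rig's -y, at most 0.65 rad in all. A stiff hinge holds it where it is left (after a firm press it may spring back up some 2 mm at the pad).
- lever_pad (a point): centre of the upper face of the lever's round press pad, 36 mm across, 130 mm from the hinge; 165 mm up at the top position, and it sinks as it is pressed. The free stroke takes a steady push of about 5 N here; once the piston is met the push rises about 0.9 N per mm. 9 to 13 N is firm; above 14 N is too hard.
- lever_ball (a point): centre of the steel ball (16 mm across) on the end of the lever's tail, 90 mm from the hinge, under the gauge rod. It rises as the pad is pressed down.
- rod: the gauge rod: upright steel rod, 8 mm thick, 112 mm long with its knob, in a guide in which it slides straight up and down; it stays where it is left and takes about 3 N to push. Starts raised, clear of the ball over its whole travel. Origin at the underside of its foot.
- rod_foot (a point): centre of the underside of the gauge rod's flat round foot, 20 mm across, straight over the ball. When the foot rests on the ball this point is 8 mm above the ball's centre, up to 3 mm aside.
- rod_knob (a point): centre of the top face of the gauge rod's black mushroom knob, 30 mm across the head, 23 mm high; 112 mm above the foot.
- bearing: ball bearing lying flat, 52 mm across, 15 mm high, loose, to be left alone; origin at the centre of its underside
- glue: small bottle, 45 mm across, 88 mm high, loose, to be left alone; origin at the centre of its underside
- bolt_a: bolt standing on its head, 35 mm high, by the rig, loose, to be left alone; origin at the centre of its underside
- bolt_b: bolt standing on its head, 50 mm high, by the rig, loose, to be left alone; origin at the centre of its underside

How it is judged:
On the way, in this order (a step that is already met when the one before it is completed fails the run):
1. the lever is pressed until it is firm (more than 4 N on the piston) (contact force between lever and cylinder above 4 N), for 0.2 s.
2. with the lever still firm, the gauge rod's foot is brought down on the lever's ball (distance between rod_foot and lever_ball below 0.0115 m and contact force between lever and cylinder above 2 N), for 0.2 s.
At the end, for the whole second after the job is handed in: The lever is left down where it firmed up, still bearing on the piston (more than 2 N), and the gauge rod's foot stands on the lever's ball (its underside within 11.5 mm of the ball's centre, that is within about 3 mm of touching) (all of step 2).
It fails at once if the lever is forced past the firm point (more than 18 N on the piston) (contact force between lever and cylinder above 18 N).
It fails at once if the gauge rod is rammed onto the ball (more than 8 N) (contact force between rod and lever above 8 N).
It fails at once if a bystander is moved by more than 30 mm (distance of any of bearing, glue, bolt_a, bolt_b from where it was at the start of the episode above 0.03 m).
It also fails if it takes over 54 s, if anything falls off the work surface, if the arm or the gripper's body presses on something with over 40 N, if the wrist force passes 120 N, or if a joint passes its speed limit or range.

### The arm

A 6-joint arm with a two-finger parallel gripper is mounted at the origin on a cart in front of the work surface, level with it; the furniture and walls round the work are solid. World frame = base frame: x ahead of the robot, y to its left, z up, the work surface at z = 0. Lengths are in m, angles in rad, forces in N, time in s.
With the tool pointing down it reaches from about 0.25 to 0.775 m from the base axis. Payload 4 kg.
Tool frame: the origin (TCP) lies where the fingers leave the gripper's body, on its centre line; the fingertips stand 97 mm ahead of it and the grasp point (between the pads) lies 78 mm ahead of it; z points along the fingers, x is the direction in which the jaws open and shut, and the axes are right-handed (so a half turn about z gives the same grasp; the last joint's range is limited). The gripper opens to 94 mm and grips with 3 to 60 N. Pads are 16 mm wide; open, the fingers measure 119 mm over their backs; the gripper's body (75 mm by 177 mm) begins 78 mm behind the grasp point.
Start: joints at [-1.452, 0.087, 1.371, -0, 1.684, -0.103], TCP at [0.121, -0.537, 0.303] pointing down, gripper open.
Joint ranges: [-3.1, 3.1], [-0.76, 2.03], [0.27, 2.55], [-1.08, 4.22], [0.17, 2.65], [-2.57, 2.57]. Speed limits (rad/s): [2.79, 2.79, 3.14, 3.14, 3.14, 3.14].

### API

Orientations are given as [roll, pitch, yaw] about the fixed x, y, z axes, in that order (R = Rz(yaw) Ry(pitch) Rx(roll)).
In Python, from bench import * gives the robot as it stands.
- The arm moves only by the tool jog_arm, never from a script. Its argument "moves" is a list of rows, each a list of 7 numbers: the turn, a rotation vector about the world's x, y, z in rad, then the shift along the world's x, y, z in mm, then the finger opening in mm, from 0 to 94. In form: [[rx, ry, rz, tx, ty, tz, fingers], ...]. A call has 1 to 12 rows; each row shifts and turns the commanded pose from where the row before left it; what a row does not reach is not made up. A row lasts 1/8 s, in which the tool goes at most 62.5 mm and 10.7 degrees, less where a joint would pass 70% of its speed; a pose out of reach is approached as far as the arm can. A call is refused whole if a number of a shift passes 62.5 or a number of a turn 0.188, either way. A call with a gripper value outside its range is refused whole. The fingers move at their own pace and stop on an object; the grip force is fixed at half the most. Time passes only in rows, so rows that do not move let the fingers close. It gives the time, the measured TCP pose, the force and the opening at its end, in the units of the state.
- get_obs(): the state, without advancing time (a new reading comes with each control period).
- snapshot(name): name is "side" or "top" or "wrist"; returns the picture (420x560x3 uint8, red, green, blue); there is no depth.
- get_calibration(name): a dict with "camera_matrix" (3x3 intrinsics, pixels), "R" (3x3) and "t" (3): a world point X has camera coordinates R X + t. Camera axes: x right, y down, z forward; pixel columns grow to the right and rows downward; lengths in m; the calibration is good to about 2 mm. A picture is of the moment at which its call begins: read the wrist's pose just before it. get_calibration takes no time and is no camera call; for the wrist camera it gives the pose at the moment of the call.
- close_job(): hands the job in, once; it reports no verdict.
Trained networks look in the newest picture that a camera, given by its name, has taken for a name from the list of things; names that differ only in an ending like _2 or _b are one class to them, and where a whole thing is asked for, a point or a joint stands for the part that bears it (a point fixed in the world has none). Each returns a list of dicts, best first, with "conf" (0 to 1); they miss things now and then, are a little off and sometimes report something else, mostly with a low value. They report only what shows in the picture. A call takes as long as a camera call.
- look_for(label, camera): "bbox" ([left, top, right, bottom] in pixels, round what is visible of it).
The state is a dict: "time": time; "joint_positions": joint angles; "qvel": joint speeds; "joint_torque": joint torques, N m; "tool_pos": TCP position; "ee_rot": TCP orientation; "wrist_force": force on the tool from outside, world axes, zero at the start; "wrist_torque": the same for the moment, N m; "width": finger opening in m.
Only numpy, scipy, OpenCV 4.12 (cv2) and the standard library are available. Lean on these libraries where they do the work, as an engineer would, in place of code of your own. Each camera call takes 0.05 s, during which the arm holds its last target.

## Working session

There is one attempt and no reset: what is moved stays moved. The work goes in short steps, Python scripts to look and compute and a tool call to move; the robot and the scene stay as the last step left them, time stands still between calls to the robot, and variables do not carry over. Pictures are saved under pics/ and viewed, and the job is handed in when it is done.

Besides the shell and the picture viewer there is one more tool, called after "Call:" as name(argument=value, ...) on one line, values as JSON. jog_arm: Moves the arm, as the interface text tells. Its arguments: {"type":"object","properties":{"moves":{"type":"array","items":{"type":"array","items":{"type":"number"}}}},"required":["moves"]}

```bash
mkdir -p pics
python3 - <<'E'
from bench import *
import cv2
o=get_obs();print(o)
for n in("side","top"):
    im=snapshot(n);cv2.imwrite(f"pics/{n}0.png",im[:,:,::-1])
    c=get_calibration(n);print(n,c)
    for l in("lever_pad","lever_ball","rod_knob","rod_foot","rod","lever","stand","cylinder","bolt_a","glue","bearing"):
        print(n,l,[(np.round(d['bbox'],0).tolist(),round(d['conf'],2)) for d in look_for(l,n)[:3]] if 'np' in globals() else look_for(l,n)[:3])
E
```

```text
{'time': 0.0, 'joint_positions': array([-1.45208357e+00,  8.79273977e-02,  1.37224510e+00, -6.12150245e-06,
        1.68362406e+00, -1.03092147e-01]), 'qvel': array([ 0.00059215,  0.0008836 , -0.00045233,  0.00050898, -0.00092082,
        0.00129593]), 'joint_torque': array([ 7.10555651e-04, -3.40173697e+01, -3.02428937e+01,  7.18958932e-02,
        3.28545808e-02, -1.60071745e-04]), 'tool_pos': array([ 0.12095185, -0.53618091,  0.3015237 ]), 'ee_rot': array([-3.14137190e+00,  2.19282467e-03, -1.34899186e+00]), 'wrist_force': array([-0.44696927, -0.31183218, -0.54824641]), 'wrist_torque': array([-0.04635845, -0.02074023,  0.01952493]), 'width': 0.09395725079989202}
side {'camera_matrix': array([[486.39336306,   0.        , 270.99912885],
       [  0.        , 486.39336306, 212.57084494],
       [  0.        ,   0.        ,   1.        ]]), 'R': array([[ 0.95323424, -0.30162679, -0.01912516],
       [-0.11850543, -0.31480189, -0.94173045],
       [ 0.27803049,  0.89995614, -0.33582435]]), 't': array([-0.46637066,  0.2939605 ,  0.62088685])}
side lever_pad [{'bbox': [179.2, 229.0, 309.
[... 1166 characters left out ...]
op rod_knob [{'bbox': [269.0, 141.2, 282.6, 163.6], 'conf': 0.49}, {'bbox': [315.6, 258.9, 335.0, 281.0], 'conf': 0.3}]
top rod_foot [{'bbox': [266.2, 142.7, 282.8, 163.4], 'conf': 0.58}, {'bbox': [259.7, 236.4, 284.3, 255.4], 'conf': 0.58}]
top rod [{'bbox': [265.6, 145.7, 280.1, 159.9], 'conf': 0.62}]
top lever [{'bbox': [261.3, 171.7, 281.2, 271.1], 'conf': 0.66}]
top stand [{'bbox': [254.9, 143.0, 293.4, 275.3], 'conf': 0.6}]
top cylinder [{'bbox': [265.3, 149.4, 279.6, 163.2], 'conf': 0.64}, {'bbox': [261.6, 237.7, 283.5, 252.6], 'conf': 0.59}]
top bolt_a []
top glue [{'bbox': [313.3, 261.2, 333.7, 284.6], 'conf': 0.86}]
top bearing [{'bbox': [230.9, 262.7, 251.2, 283.9], 'conf': 0.78}]
```

Run:
```python
import cv2
a=cv2.imread("pics/side0.png")[140:390,140:360];b=cv2.imread("pics/top0.png")[120:310,200:360]
cv2.imwrite("pics/side0c.png",cv2.resize(a,None,fx=2.4,fy=2.4,interpolation=2))
cv2.imwrite("pics/top0c.png",cv2.resize(b,None,fx=3,fy=3,interpolation=2))
```

```text
(no output)
```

View pics/side0c.png

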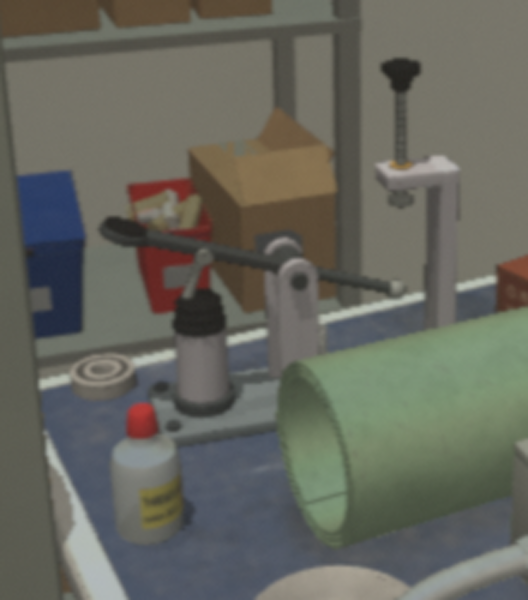

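View pics/top0c.png

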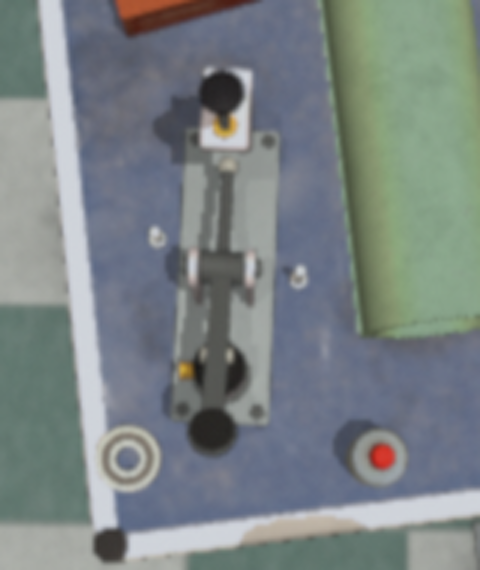

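Side crop: pad centre about (192,236) in full pixels, knob top (307,167), ball (305,260), foot (307,225). Top crop: pad (271,263), knob (274,151), ball (275,173). A green pipe lies to the right, and the bolts are beside the bracket.

```bash
cat > h.py <<'E'
from bench import *
import numpy as np, cv2
def P(n):
    c=get_calibration(n);return c['camera_matrix']@np.c_[c['R'],c['t']]
def tri(a,b,n1="side",n2="top"):
    X=cv2.triangulatePoints(P(n1),P(n2),np.array(a,float).reshape(2,1),np.array(b,float).reshape(2,1))[:,0]
    return X[:3]/X[3]
def proj(X,n):
    q=P(n)@np.r_[X,1];return q[:2]/q[2]
def ray(p,n,z):
    c=get_calibration(n);d=c['R'].T@np.linalg.inv(c['camera_matrix'])@np.r_[p,1];o=-c['R'].T@c['t'];return o+d*(z-o[2])/d[2]
E
python3 - <<'E'
from h import *
for n,a,b in(("pad",(191.7,236.2),(270.7,263.3)),("knob",(306.7,166.5),(273.7,150.7)),("ball",(305.4,260.4),(275.3,173.3)),("hinge",(265,258),(273,209.5))):
    X=tri(a,b);print(n,X.round(4),proj(X,"side").round(1)-a,proj(X,"top").round(1)-b)
for n,p,z in (("plate corner UL",(263.0,164),.012),("UR",(293,164),.012),("LL",(257,259.5),.012),("LR",(289,261.5),.012),("pad",(270.7,263.3),.16),("boltL",(252,199),.04),("boltR",(299.5,212),.04),("pipe",(319,231),.05),("pipefar",(308,120),.05)):
    print(n,ray(p,"top",z).round(4))
E
```

```text
pad [0.4033 0.174  0.16  ] [-0.7  0.1] [ 0.1 -0.8]
knob [0.6123 0.1686 0.2643] [-0.7  0.2] [ 0.3 -0.9]
ball [0.6129 0.1705 0.0823] [0. 0.] [0. 0.]
hinge [0.5301 0.1726 0.0986] [-2.2  0.4] [ 0.5 -2.3]
plate corner UL [0.6542 0.2038 0.012 ]
UR [0.6553 0.1287 0.012 ]
LL [0.4161 0.2128 0.012 ]
LR [0.4125 0.1354 0.012 ]
pad [0.4017 0.1742 0.16  ]
boltL [0.5593 0.2266 0.04  ]
boltR [0.5293 0.1121 0.04  ]
pipe [0.4832 0.0662 0.05  ]
pipefar [0.7564 0.0938 0.05  ]
```

View pics/top0.png

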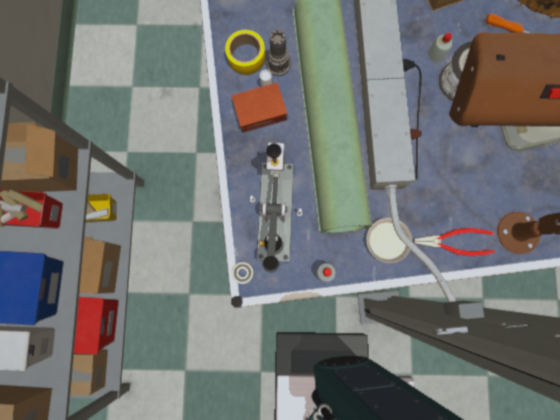

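View pics/side0.png

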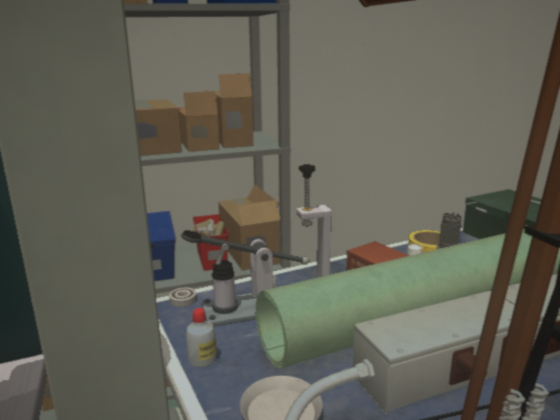

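Run:
```python
from h import *
o=get_obs()
for z in (0,.3,.6,.8):
    print(z,[ray(p,"top",z)[:2].round(3).tolist() for p in ((362,298),(402,295),(372,320),(480,305),(560,325),(560,395),(450,350))])
for n in("side","top"):
    c=get_calibration(n);print(n,"cam",(-c['R'].T@c['t']).round(3))
print(proj(np.array([0,0,0.]),"top"),proj(np.array([0,0,0.3]),"top"))
im=snapshot("wrist");cv2.imwrite("pics/w0.png",im[:,:,::-1])
c=get_calibration("wrist");print((-c['R'].T@c['t']).round(3),c['R'].round(2))
im=cv2.imread("pics/top0.png")[260:,260:];cv2.imwrite("pics/t0d.png",cv2.resize(im,None,fx=2.6,fy=2.6,interpolation=2))
```

```text
0 [[0.329, -0.041], [0.337, -0.138], [0.277, -0.064], [0.317, -0.323], [0.273, -0.51], [0.116, -0.496], [0.212, -0.247]]
0.3 [[0.339, 0.011], [0.346, -0.057], [0.303, -0.005], [0.331, -0.19], [0.3, -0.323], [0.187, -0.313], [0.256, -0.135]]
0.6 [[0.35, 0.064], [0.354, 0.023], [0.329, 0.054], [0.345, -0.057], [0.327, -0.136], [0.259, -0.131], [0.3, -0.024]]
0.8 [[0.358, 0.099], [0.36, 0.076], [0.346, 0.093], [0.355, 0.032], [0.345, -0.012], [0.307, -0.009], [0.33, 0.05]]
side cam [ 0.307 -0.607  0.476]
top cam [0.367 0.142 1.048]
[345.79291303 444.25765353] [371.9459955  515.58353496]
[ 0.192 -0.521  0.385] [[ 0.22 -0.98 -0.  ]
 [-0.94 -0.21  0.25]
 [-0.25 -0.06 -0.97]]
```

View pics/t0d.png

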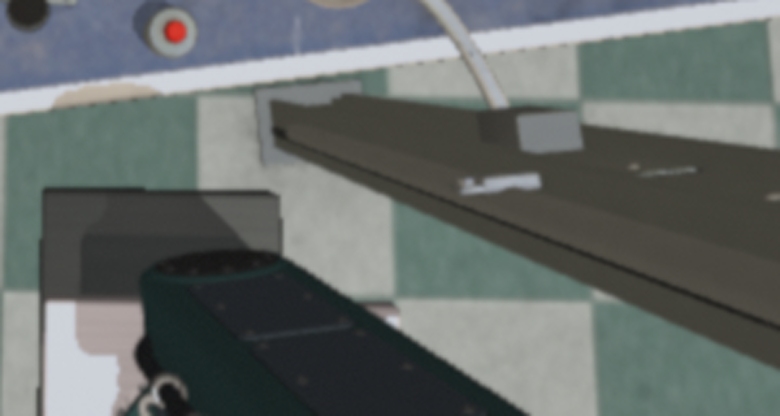

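View pics/w0.png

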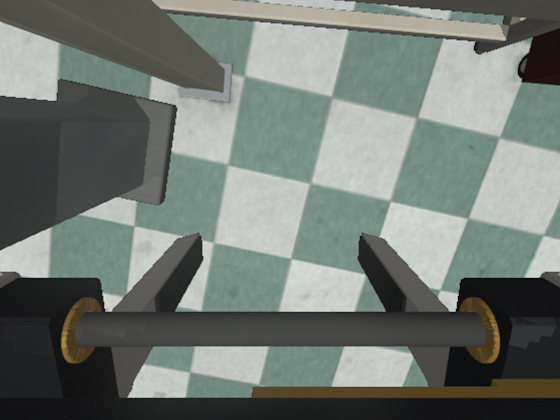

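The top view shows a grey-brown pillar standing on the floor in front of the bench edge, between the robot's start and the rig. I'll locate it before moving.

Run:
```python
from h import *
def L(n,p):
    c=get_calibration(n);o=-c['R'].T@c['t']
    d=c['R'].T@np.linalg.inv(c['camera_matrix'])@np.r_[p,1];d=d[:2]/np.linalg.norm(d[:2]);return o[:2],d
E={}
T={"topN":[("top",(368,299)),("top",(480,309)),("top",(556,319))],"topS":[("top",(366,311)),("top",(460,352)),("top",(558,399))],
"wA":[("wrist",(160,0)),("wrist",(228,68))],"wB":[("wrist",(5,22)),("wrist",(178,88))],
"sR":[("side",(130,60)),("side",(165,415))],"sL":[("side",(2,60)),("side",(33,350))]}
for k,v in T.items():
    for a in v:
        o,d=L(*a);print(k,a[1],o.round(3),"az",round(np.arctan2(d[1],d[0]),4))
    E[k]=L(*v[-1] if k!="topN" else v[1])
def X(a,b):
    A=np.c_[a[1],-b[1]];s=np.linalg.solve(A,b[0]-a[0]);return a[0]+s[0]*a[1]
for a in("topN","topS"):
    for b in("wA","wB","sR","sL"):print(a,b,X(E[a],E[b]).round(3))
```

```text
topN (368, 299) [0.367 0.142] az -1.7713
topN (480, 309) [0.367 0.142] az -1.6978
topN (556, 319) [0.367 0.142] az -1.6939
topS (366, 311) [0.367 0.142] az -1.9121
topS (460, 352) [0.367 0.142] az -1.9391
topS (558, 399) [0.367 0.142] az -1.9604
wA (160, 0) [ 0.192 -0.521] az 1.0146
wA (228, 68) [ 0.192 -0.521] az 1.0032
wB (5, 22) [ 0.192 -0.521] az 1.4535
wB (178, 88) [ 0.192 -0.521] az 1.4786
sR (130, 60) [ 0.307 -0.607] az 1.535
sR (165, 415) [ 0.307 -0.607] az 1.5457
sL (2, 60) [ 0.307 -0.607] az 1.7507
sL (33, 350) [ 0.307 -0.607] az 1.7983
topN wA [ 0.305 -0.344]
topN wB [-0.044 -3.076]
topN sR [ 0.316 -0.258]
topN sL [ 0.284 -0.507]
topS wA [-0.082 -0.951]
topS wB [ 0.22  -0.214]
topS sR [0.323 0.036]
topS sL [ 0.217 -0.221]
```

Pillar: x about 0.22 to 0.32, y about -0.34 to -0.21, and tall. The straight way to the rig is blocked, so I'll raise and retract the arm, then swing it past close to the base axis.

Call:
jog_arm(moves=[[0, 0, 0, 0, 0, 50, 0], [0, 0, 0, 0, 0, 50, 0], [0, 0, 0, 0, 0, 50, 0], [0, 0, 0, 0, 0, 50, 0], [0, 0, 0, 0, 0, 50, 0], [0, 0, 0, 0, 0, 20, 0]])

```text
time: 2.0
tool_pos: [0.1209, -0.5359, 0.5767]
ee_rot: [3.141, -0.006, -1.349]
wrist_force: [0.2, 0.1, 0.4]
width: 0.0375
```

Run:
```python
from bench import *
o=get_obs();print(o['time'],o['joint_positions'],o['tool_pos'],o['ee_rot'],o['width'])
```

```text
2.0 [-1.45210666e+00  2.11285113e-01  6.73954566e-01  1.39390775e-05
  2.25000830e+00 -1.03118434e-01] [ 0.12090474 -0.53585631  0.57666219] [ 3.14095028 -0.00631208 -1.34897741] 0.03746292992294067
```

Call:
jog_arm(moves=[[0, 0, 0, -55, 0, 10, 0], [0, 0, 0, -55, 0, 10, 0], [0, 0, 0, -40, 30, 10, 0]])

```text
time: 2.38
tool_pos: [-0.0313, -0.5081, 0.6005]
ee_rot: [-3.14, 0.004, -1.35]
wrist_force: [-0.6, 1.2, 0.4]
width: 0.0075
```

Run:
```python
from bench import *
o=get_obs();print(o['time'],o['joint_positions'].round(5),o['tool_pos'].round(5),o['ee_rot'].round(4))
```

```text
2.375 [-1.74354e+00  1.49230e-01  6.93650e-01 -4.30000e-04  2.30243e+00
 -3.93620e-01] [-0.03129 -0.50813  0.60052] [-3.1405  0.0036 -1.3502]
```

Call:
jog_arm(moves=[[0, 0, 0, 0, 50, 10, 0], [0, 0, 0, 0, 50, 10, 0], [0, 0, 0, 0, 50, 0, 0]])

```text
time: 2.75
tool_pos: [-0.029, -0.3547, 0.6237]
ee_rot: [3.141, -0.002, -1.349]
wrist_force: [0.2, 1.1, 0.3]
width: 0.0006
```

Run:
```python
from bench import *
o=get_obs();print(o['time'],o['joint_positions'].round(5),o['tool_pos'].round(5),o['ee_rot'].round(4))
```

```text
2.75 [-1.81224e+00 -1.66120e-01  9.52790e-01 -5.00000e-05  2.35261e+00
 -4.62810e-01] [-0.02905 -0.35466  0.62365] [ 3.1405e+00 -2.1000e-03 -1.3495e+00]
```

```bash
cat > k.py <<'E'
import numpy as np
from scipy.optimize import least_squares
D=[(.08793,1.37225,.12095,-.53618,.30152),(.21129,.67395,.12090,-.53586,.57666),(.14923,.69365,-.03129,-.50813,.60052),(-.16612,.95279,-.02905,-.35466,.62365)]
D=np.array(D);off=.0566
r=np.sqrt(D[:,2]**2+D[:,3]**2-off**2)
def f(p,q2,q3):
    a,l1,l2,ph,zc=p;return a+l1*np.sin(q2)+l2*np.sin(q2+q3+ph),zc+l1*np.cos(q2)+l2*np.cos(q2+q3+ph)
s=least_squares(lambda p:np.r_[f(p,D[:,0],D[:,1])[0]-r,f(p,D[:,0],D[:,1])[1]-D[:,4]],[.05,.4,.4,0,0])
p=s.x
if __name__=="__main__":
    print(p.round(4),np.abs(s.fun).max())
    for R in(.1,.12,.15,.18,.2,.25):
        for z in(.5,.55,.6,.65):
            t=least_squares(lambda q:np.r_[f(p,*q)[0]-R,f(p,*q)[1]-z],[-.5,1.5]);q2,q3=t.x
            print(R,z,t.x.round(2),round(np.pi-q2-q3,2),t.cost<1e-8, -.76<q2<2.03 and .27<q3<2.55 and .17<np.pi-q2-q3<2.65)
E
python3 k.py
```

```text
[-1.000e-04  4.495e-01  5.096e-01  2.017e-01 -1.000e-01] 0.0013840454297743277
0.1 0.5 [-0.8   1.57] 2.37 True False
0.1 0.55 [-0.73  1.43] 2.44 True True
0.1 0.6 [-0.66  1.29] 2.52 True True
0.1 0.65 [-0.58  1.12] 2.6 True True
0.12 0.5 [-0.76  1.56] 2.34 True True
0.12 0.55 [-0.7   1.42] 2.41 True True
0.12 0.6 [-0.63  1.28] 2.49 True True
0.12 0.65 [-0.55  1.12] 2.57 True True
0.15 0.5 [-0.7   1.54] 2.3 True True
0.15 0.55 [-0.64  1.41] 2.38 True True
0.15 0.6 [-0.57  1.26] 2.46 True True
0.15 0.65 [-0.5  1.1] 2.54 True True
0.18 0.5 [-0.64  1.52] 2.26 True True
0.18 0.55 [-0.59  1.38] 2.34 True True
0.18 0.6 [-0.52  1.24] 2.43 True True
0.18 0.65 [-0.45  1.07] 2.52 True True
0.2 0.5 [-0.6  1.5] 2.24 True True
0.2 0.55 [-0.55  1.37] 2.32 True True
0.2 0.6 [-0.49  1.22] 2.41 True True
0.2 0.65 [-0.41  1.06] 2.5 True True
0.25 0.5 [-0.5   1.45] 2.19 True True
0.25 0.55 [-0.45  1.32] 2.28 True True
0.25 0.6 [-0.39  1.17] 2.37 True True
0.25 0.65 [-0.32  1.  ] 2.46 True True
```

Call:
jog_arm(moves=[[0, 0, 0, 0, 40, 0, 0], [0, 0, 0, 0, 40, 0, 0], [0, 0, 0, 0, 40, 0, 0], [0, 0, 0, 0, 40, 0, 0], [0, 0, 0, 0, 30, 0, 0], [0, 0, 0, 0, 30, 0, 0], [0, 0, 0, 0, 0, 0, 0]])

```text
time: 3.62
tool_pos: [-0.0282, -0.1348, 0.6238]
ee_rot: [3.138, -0.004, -1.353]
wrist_force: [-0.6, 0.3, -0.4]
width: 0.0006
```

Run:
```python
from h import *
o=get_obs();print(o['time'],o['joint_positions'].round(3),o['tool_pos'].round(5),o['ee_rot'].round(4))
cv2.imwrite("pics/top1.png",snapshot("top")[:,:,::-1])
```

```text
3.625 [-2.201 -0.582  1.199  0.     2.52  -0.847] [-0.02821 -0.13482  0.62376] [ 3.1375 -0.0037 -1.3532]
```

View pics/top1.png

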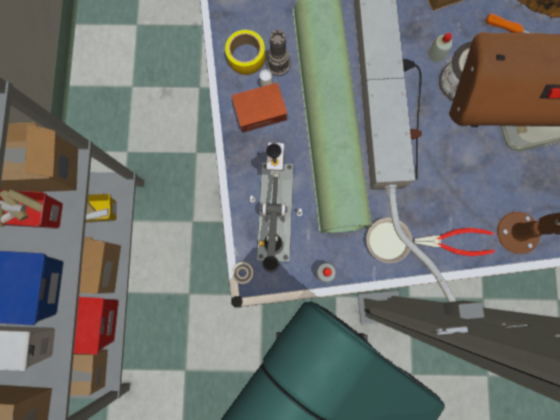

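The top view shows the arm folded over its base, clear of the pillar. Next I'll swing it round.

Call:
jog_arm(moves=[[0, 0, 0, 27, 0, 0, 0], [0, 0, 0, 25, 2, 0, 0], [0, 0, 0, 25, 7, 0, 0], [0, 0, 0, 24, 12, 0, 0], [0, 0, 0, 0, 0, 0, 0]])

```text
time: 4.3
tool_pos: [0.0735, -0.1156, 0.6227]
ee_rot: [-3.141, 0.0, -1.336]
wrist_force: [0.2, -0.6, 0.7]
width: 0.0002
```

Call:
jog_arm(moves=[[0, 0, 0, 21, 17, 0, 0], [0, 0, 0, 17, 21, 0, 0], [0, 0, 0, 13, 23, 0, 0], [0, 0, 0, 8, 26, 0, 0], [0, 0, 0, 3, 27, 0, 0], [0, 0, 0, 0, 27, 0, 0], [0, 0, 0, 0, 27, 0, 0], [0, 0, 0, 0, 0, 0, 0]])

```text
time: 5.3
tool_pos: [0.1346, 0.0531, 0.6225]
ee_rot: [3.14, 0.0, -1.34]
wrist_force: [-0.6, -0.6, -0.6]
width: 0.0004
```

Run:
```python
from h import *
o=get_obs();print(o['time'],o['joint_positions'].round(3),o['tool_pos'].round(5),o['ee_rot'].round(4),o['wrist_force'])
```

```text
5.3 [-0.025 -0.569  1.198 -0.     2.514  1.314] [0.13465 0.05314 0.62247] [ 3.1405e+00  1.0000e-04 -1.3402e+00] [-0.59745556 -0.60356574 -0.58504465]
```

Call:
jog_arm(moves=[[0, 0, 0, 43, 20, -20, 0], [0, 0, 0, 43, 20, -40, 0], [0, 0, 0, 43, 20, -45, 0], [0, 0, 0, 43, 20, -45, 0], [0, 0, 0, 43, 20, -45, 0], [0, 0, 0, 0, 0, 0, 0], [0, 0, 0, 0, 0, 0, 0]])

```text
time: 6.18
tool_pos: [0.3444, 0.1471, 0.434]
ee_rot: [3.141, -0.001, -1.354]
wrist_force: [-0.6, -0.2, -0.2]
width: 0.0005
```

Run:
```python
from h import *
o=get_obs();print(o['time'],o['joint_positions'].round(3),o['tool_pos'].round(5),o['ee_rot'].round(4),o['wrist_force'])
c=get_calibration("wrist");np.savez("w1.npz",P=P("wrist"))
cv2.imwrite("pics/w1.png",snapshot("wrist")[:,:,::-1])
for l in("lever_pad","rod_knob","lever","rod"):print(l,look_for(l,"wrist")[:2])
```

```text
6.175 [ 2.520e-01 -2.900e-01  1.456e+00 -1.000e-03  1.977e+00  1.606e+00] [0.34444 0.14714 0.43401] [ 3.1409e+00 -5.0000e-04 -1.3543e+00] [-0.64670695 -0.19875307 -0.1858189 ]
lever_pad [{'bbox': [251.8, 1.2, 312.5, 147.1], 'conf': 0.84}]
rod_knob []
lever [{'bbox': [249.7, 2.0, 310.2, 149.8], 'conf': 0.87}]
rod [{'bbox': [207.0, 111.3, 238.3, 147.0], 'conf': 0.73}, {'bbox': [250.5, 0.4, 312.0, 148.0], 'conf': 0.44}]
```

View pics/w1.png

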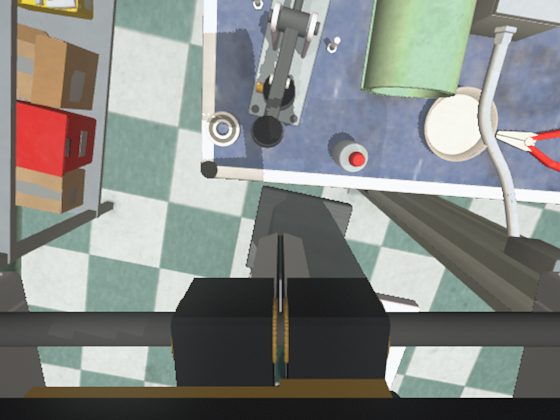

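The wrist view shows the pad centre at about (267,131). The rig is clear around it.

Call:
jog_arm(moves=[[0, 0, 0, 40, 5, 20, 0], [0, 0, 0, 40, 5, 20, 0], [0, 0, 0, 40, 5, 20, 0], [0, 0, 0, 0, 0, 0, 0], [0, 0, 0, 0, 0, 0, 0]])

```text
time: 7.05
tool_pos: [0.4627, 0.1648, 0.494]
ee_rot: [-3.141, -0.0, -1.348]
wrist_force: [-1.0, -0.1, 0.6]
width: 0.0004
```

Run:
```python
from h import *
o=get_obs();print(o['time'],o['joint_positions'].round(3),o['tool_pos'].round(5),o['ee_rot'].round(4),o['wrist_force'])
c=get_calibration("wrist");np.savez("w2.npz",P=P("wrist"))
im=snapshot("wrist")[:,:,::-1]
cv2.imwrite("pics/w2.png",cv2.resize(im[0:300,180:400],None,fx=2,fy=2,interpolation=2))
for l in("lever_pad","rod_knob","lever","rod"):print(l,look_for(l,"wrist")[:2])
```

```text
7.05 [ 2.270e-01 -2.000e-03  1.083e+00 -0.000e+00  2.060e+00  1.575e+00] [0.46268 0.16484 0.49404] [-3.1413e+00 -1.0000e-04 -1.3485e+00] [-1.02484565 -0.1229454   0.55621955]
lever_pad [{'bbox': [251.3, 73.5, 308.3, 233.8], 'conf': 0.58}, {'bbox': [254.3, 9.4, 330.7, 233.8], 'conf': 0.31}]
rod_knob [{'bbox': [299.3, 15.1, 331.0, 60.0], 'conf': 0.73}]
lever [{'bbox': [253.8, 68.3, 308.5, 235.2], 'conf': 0.68}]
rod [{'bbox': [300.0, 16.7, 330.9, 57.6], 'conf': 0.87}]
```

View pics/w2.png

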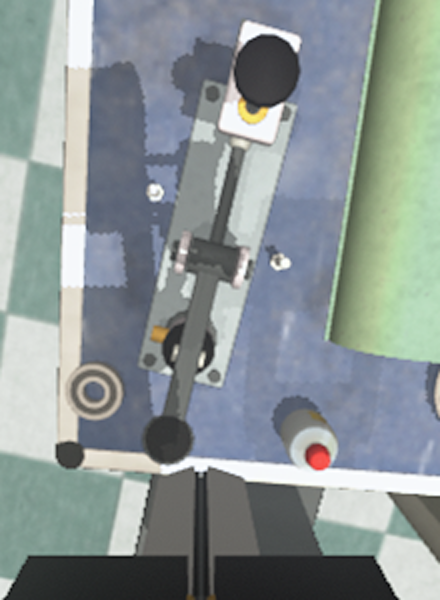

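Run:
```python
from h import *
w1=np.load("w1.npz")["P"];w2=np.load("w2.npz")["P"];S=P("side");T=P("top")
def mt(o):
    A=[]
    for M,(u,v) in o:
        A+= [(u*M[2]-M[0]),(v*M[2]-M[1])]
    A=np.array(A);A/=np.linalg.norm(A[:,:3],axis=1)[:,None];X=np.linalg.svd(A)[2][-1];X=X[:3]/X[3]
    print(X.round(4),[ (lambda q:(q[:2]/q[2]-p).round(1).tolist())(M@np.r_[X,1]) for M,p in o])
s=(191.7,236.2);t=(270.7,263.3)
mt([(S,s),(T,t)]);mt([(w1,(267,131)),(w2,(264,219.5))]);mt([(S,s),(T,t),(w1,(267,131)),(w2,(264,219.5))])
mt([(S,(306.7,166.5)),(T,(273.7,150.7)),(w2,(313.5,34.5))]);mt([(S,(306.7,166.5)),(w2,(313.5,34.5))])
```

```text
[0.4031 0.174  0.16  ] [[-0.8, 0.1], [0.1, -0.7]]
[0.4034 0.1741 0.1596] [[0.3, 0.0], [-0.2, -0.0]]
[0.4033 0.1741 0.1598] [[-0.7, 0.1], [0.1, -0.8], [0.3, 0.1], [-0.2, 0.1]]
[0.6128 0.1686 0.2643] [[-0.5, 0.2], [0.3, -1.1], [-0.5, 1.4]]
[0.6138 0.1685 0.2646] [[0.1, -0.0], [-0.1, 0.1]]
```

Call:
jog_arm(moves=[[0, 0, 0, -31, 5, -40, 0], [0, 0, 0, -31, 4, -50, 0], [0, 0, 0, 0, 0, -50, 0], [0, 0, 0, 0, 0, -40, 0], [0, 0, 0, 0, 0, -25, 0], [0, 0, 0, 0, 0, 0, 0], [0, 0, 0, 0, 0, 0, 0], [0, 0, 0, 0, 0, 0, 0]])

```text
time: 8.3
tool_pos: [0.4019, 0.174, 0.2905]
ee_rot: [-3.138, 0.0, -1.349]
wrist_force: [-0.4, 0.2, -0.5]
width: 0.0004
```

Run:
```python
from h import *
o=get_obs();print(o['time'],o['tool_pos'].round(5),o['ee_rot'].round(4),o['wrist_force'])
im=snapshot("side")[:,:,::-1]
cv2.imwrite("pics/s2.png",cv2.resize(im[100:350,120:360],None,fx=2.4,fy=2.4,interpolation=2))
print([get_obs()['wrist_force'].round(2) for i in range(1)])
```

```text
8.3 [0.40186 0.17398 0.29054] [-3.1382e+00  1.0000e-04 -1.3490e+00] [-0.40787918  0.15284093 -0.52607159]
[array([-0.43,  0.21,  0.18])]
```

View pics/s2.png

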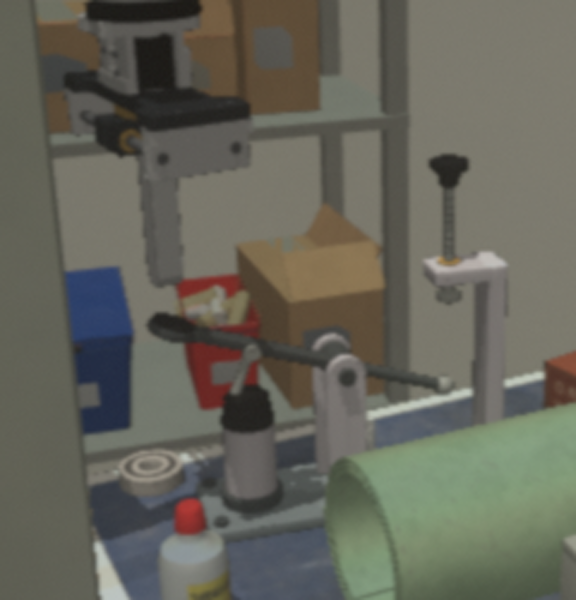

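The fingertips are about 33 mm above the pad, in line with it.

Call:
jog_arm(moves=[[0, 0, 0, 0, 0, -12, 0], [0, 0, 0, 0, 0, -12, 0], [0, 0, 0, 0, 0, -4, 0], [0, 0, 0, 0, 0, -3, 0], [0, 0, 0, 0, 0, -2, 0], [0, 0, 0, 0, 0, 0, 0]])

```text
time: 9.1
tool_pos: [0.4011, 0.1738, 0.2559]
ee_rot: [3.141, 0.0, -1.349]
wrist_force: [-1.2, -0.7, 3.9]
width: 0.0004
```

Call:
jog_arm(moves=[[0, 0, 0, 0, 0, -2, 0], [0, 0, 0, 0, 0, -2, 0], [0, 0, 0, 0, 0, 0, 0]])

```text
time: 9.48
tool_pos: [0.4012, 0.1739, 0.2518]
ee_rot: [3.142, 0.0, -1.349]
wrist_force: [-1.9, 0.5, 4.1]
width: 0.0005
```

Call:
jog_arm(moves=[[0, 0, 0, 0, 0, -2, 0], [0, 0, 0, 0, 0, -2, 0], [0, 0, 0, 0, 0, 0, 0]])

```text
time: 9.85
tool_pos: [0.4012, 0.1739, 0.2476]
ee_rot: [3.141, 0.0, -1.349]
wrist_force: [-2.3, -0.1, 3.9]
width: 0.0005
```

Call:
jog_arm(moves=[[0, 0, 0, -0.4, 0, -2, 0], [0, 0, 0, -0.4, 0, -2, 0], [0, 0, 0, -0.4, 0, -2, 0], [0, 0, 0, -0.4, 0, -2, 0], [0, 0, 0, 0, 0, 0, 0]])

```text
time: 10.48
tool_pos: [0.3995, 0.1739, 0.2395]
ee_rot: [3.141, 0.0, -1.349]
wrist_force: [-1.2, 0.4, 3.5]
width: 0.0004
```

Call:
jog_arm(moves=[[0, 0, 0, -0.2, 0, -1.5, 0], [0, 0, 0, -0.2, 0, -1.5, 0], [0, 0, 0, 0, 0, 0, 0]])

```text
time: 10.85
tool_pos: [0.3992, 0.1739, 0.2365]
ee_rot: [3.141, 0.0, -1.349]
wrist_force: [-2.7, 0.1, 3.9]
width: 0.0008
```

Call:
jog_arm(moves=[[0, 0, 0, -0.2, 0, -1.5, 0], [0, 0, 0, -0.2, 0, -1.5, 0], [0, 0, 0, 0, 0, 0, 0]])

```text
time: 11.22
tool_pos: [0.3988, 0.1738, 0.2335]
ee_rot: [3.141, 0.0, -1.349]
wrist_force: [-1.8, 0.5, 3.6]
width: 0.0002
```

Call:
jog_arm(moves=[[0, 0, 0, -0.2, 0, -1.5, 0], [0, 0, 0, -0.2, 0, -1.5, 0], [0, 0, 0, 0, 0, 0, 0]])

```text
time: 11.6
tool_pos: [0.3985, 0.1739, 0.2308]
ee_rot: [-3.142, -0.0, -1.349]
wrist_force: [-2.5, 0.3, 5.5]
width: 0.0005
```

Call:
jog_arm(moves=[[0, 0, 0, -0.2, 0, -1.5, 0], [0, 0, 0, 0, 0, 0, 0]])

```text
time: 11.85
tool_pos: [0.3983, 0.1739, 0.2296]
ee_rot: [-3.141, 0.0, -1.349]
wrist_force: [-2.8, 0.1, 6.3]
width: 0.0006
```

Call:
jog_arm(moves=[[0, 0, 0, -0.2, 0, -1.5, 0], [0, 0, 0, 0, 0, 0, 0]])

```text
time: 12.1
tool_pos: [0.3981, 0.1739, 0.2285]
ee_rot: [-3.141, -0.0, -1.349]
wrist_force: [-3.7, -0.1, 7.6]
width: 0.0004
```

Run:
```python
from h import *
for i in range(4):
    snapshot("side");o=get_obs();print(o['time'],o['tool_pos'].round(4),o['wrist_force'].round(2))
```

```text
12.15 [0.3981 0.1739 0.2284] [-4.26 -0.22  8.01]
12.2 [0.3981 0.1739 0.2284] [-3.49 -0.47  8.54]
12.25 [0.3981 0.1739 0.2285] [-3.62 -0.74  7.25]
12.3 [0.3981 0.1739 0.2285] [-4.28 -0.25  7.12]
```

Resistance is rising from a 3.8 N baseline to about 7.7 N. I'll go slightly further, to about 10 N.

Call:
jog_arm(moves=[[0, 0, 0, -0.3, 0, -1.5, 0], [0, 0, 0, 0, 0, 0, 0]])

```text
time: 12.55
tool_pos: [0.3979, 0.1739, 0.2273]
ee_rot: [-3.141, -0.0, -1.349]
wrist_force: [-4.1, -1.7, 8.9]
width: 0.0006
```

Call:
jog_arm(moves=[[0, 0, 0, -0.3, 0, -1.2, 0], [0, 0, 0, 0, 0, 0, 0]])

```text
time: 12.8
tool_pos: [0.3978, 0.1739, 0.2264]
ee_rot: [-3.14, 0.0, -1.349]
wrist_force: [-3.4, 0.1, 9.7]
width: 0.0001
```

Run:
```python
from h import *
for i in range(6):
    snapshot("side");o=get_obs();print(o['time'],o['tool_pos'].round(4),o['wrist_force'].round(2))
```

```text
12.85 [0.3978 0.1739 0.2264] [-4.   -0.17  9.75]
12.9 [0.3978 0.1739 0.2264] [-3.06 -0.06 10.69]
12.95 [0.3978 0.1739 0.2264] [-3.02  0.33  9.95]
13.0 [0.3978 0.1739 0.2264] [-4.12 -0.22 10.28]
13.05 [0.3978 0.1739 0.2264] [-4.84 -0.64  9.45]
13.1 [0.3978 0.1739 0.2264] [-4.29 -0.48  9.94]
```

Call:
jog_arm(moves=[[0, 0, 0, 0, 0, 3, 0], [0, 0, 0, 0, 0, 5, 0], [0, 0, 0, 0, 0, 15, 0], [0, 0, 0, 0, 0, 45, 0], [0, 0, 0, 0, 0, 50, 0], [0, 0, 0, 0, 0, 40, 0], [0, 0, 0, 0, 0, 20, 0], [0, 0, 0, 0, 0, 0, 0]])

```text
time: 14.1
tool_pos: [0.398, 0.1739, 0.4055]
ee_rot: [-3.136, 0.0, -1.349]
wrist_force: [-0.3, -0.3, -1.7]
width: 0.0004
```

Call:
jog_arm(moves=[[0, 0, 0, 45, -1, 0, 0], [0, 0, 0, 45, -1, 0, 0], [0, 0, 0, 45, -1, 0, 0], [0, 0, 0, 45, -1, 0, 0], [0, 0, 0, 35, -1, 0, 0], [0, 0, 0, 0, 0, 0, 0], [0, 0, 0, 0, 0, 0, 0]])

```text
time: 14.98
tool_pos: [0.6121, 0.1688, 0.4018]
ee_rot: [3.139, 0.0, -1.349]
wrist_force: [-0.1, 0.5, 0.3]
width: 0.0008
```

Run:
```python
from h import *
o=get_obs();print(o['time'],o['tool_pos'].round(5),o['ee_rot'].round(4),o['wrist_force'].round(2))
im=snapshot("side")[:,:,::-1];cv2.imwrite("pics/side3f.png",im)
cv2.imwrite("pics/s3.png",cv2.resize(im[110:340,165:345],None,fx=2.6,fy=2.6,interpolation=2))
im=snapshot("top")[:,:,::-1];cv2.imwrite("pics/top3f.png",im)
```

```text
14.975 [0.61206 0.16885 0.40184] [ 3.1392e+00  1.0000e-04 -1.3489e+00] [-0.12  0.47  0.27]
```

View pics/s3.png

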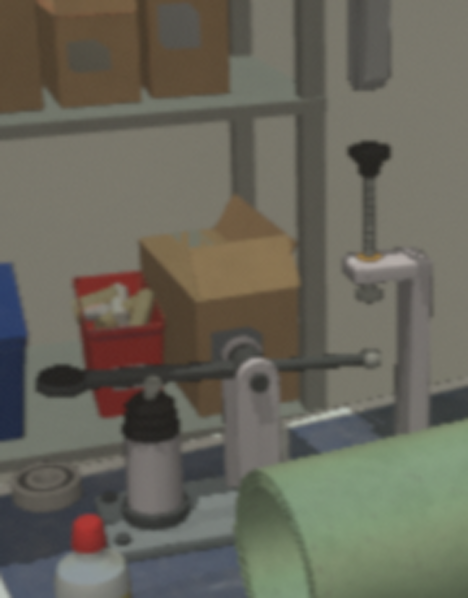

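The side view shows the lever staying down: ball centre (307.7,247.3), foot underside (306.9,224.2), knob top (306.9,166.5). The fingers hang over the knob.

Run:
```python
from h import *
from scipy.optimize import brentq
def zof(v,x,y):return brentq(lambda z:proj(np.array([x,y,z]),"side")[1]-v,0,.4)
for n,v in(("knob",166.5),("foot",224.2),("balltop",244.2),("ball",247.3)):
    z=zof(v,.613,.1686);print(n,z,proj(np.array([.613,.1686,z]),"side"))
print("pad",zof(255.8,.3975,.174),proj(np.array([.3975,.174,.13]),"side"))
im=cv2.imread("pics/side3f.png")
cv2.imwrite("pics/s3z.png",cv2.resize(im[155:265,280:335],None,fx=5.4,fy=5.4,interpolation=2))
cv2.imwrite("pics/t3z.png",cv2.resize(cv2.imread("pics/top3f.png")[110:290,200:350],None,fx=3,fy=3,interpolation=2))
```

```text
knob 0.2645668974860281 [306.32982139 166.5       ]
foot 0.15603887040476103 [306.0175675 224.2      ]
balltop 0.11622699860265567 [305.90933391 244.2       ]
ball 0.10994891881511297 [305.89255771 247.3       ]
pad 0.12409115386656254 [188.95069738 252.69606444]
```

View pics/s3z.png

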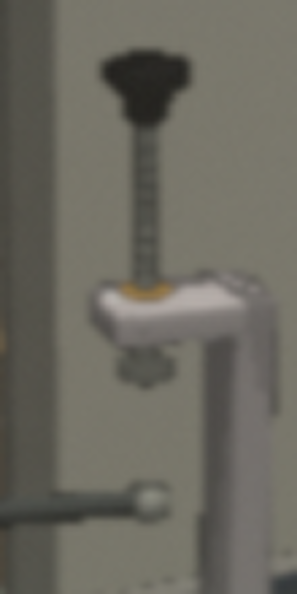

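View pics/t3z.png

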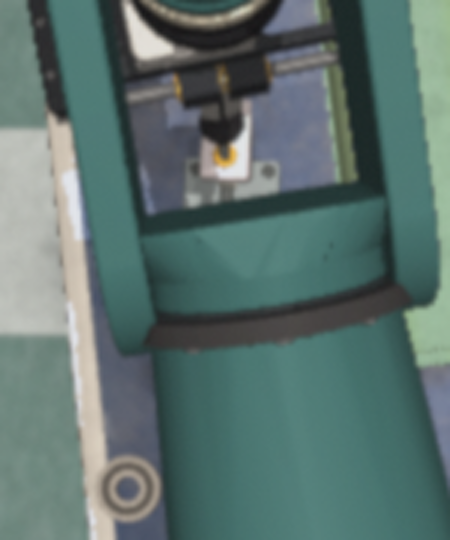

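Call:
jog_arm(moves=[[0, 0, 0, 1, 0, -15, 0], [0, 0, 0, 0, 0, -15, 0], [0, 0, 0, 0, 0, -7, 0], [0, 0, 0, 0, 0, -2, 0], [0, 0, 0, 0, 0, -2, 0], [0, 0, 0, 0, 0, 0, 0]])

```text
time: 15.82
tool_pos: [0.6136, 0.1688, 0.3625]
ee_rot: [-3.141, -0.0, -1.349]
wrist_force: [-0.1, -0.6, 1.8]
width: 0.0006
```

Call:
jog_arm(moves=[[0, 0, 0, 0, 0, -3, 0], [0, 0, 0, 0, 0, -3, 0], [0, 0, 0, 0, 0, 0, 0]])

```text
time: 16.2
tool_pos: [0.6136, 0.1688, 0.3556]
ee_rot: [-3.142, -0.0, -1.349]
wrist_force: [-0.5, -0.0, 2.0]
width: 0.0004
```

Run:
```python
from h import *
o=get_obs();print(o['time'],o['tool_pos'].round(5),o['wrist_force'].round(2))
im=snapshot("side")[:,:,::-1]
cv2.imwrite("pics/s4z.png",cv2.resize(im[135:265,270:345],None,fx=4.5,fy=4.5,interpolation=2))
```

```text
16.2 [0.61364 0.16884 0.35556] [-0.48 -0.02  1.95]
```

View pics/s4z.png

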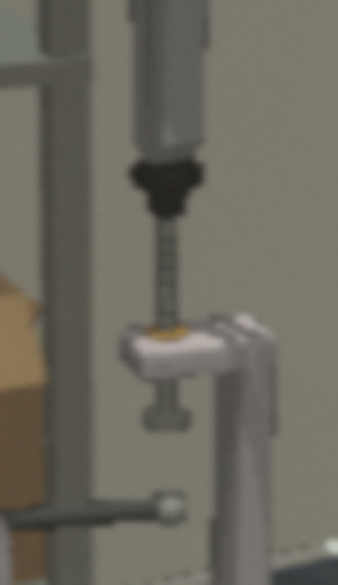

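Call:
jog_arm(moves=[[0, 0, 0, 0, 0, -4, 0], [0, 0, 0, 0, 0, -4, 0], [0, 0, 0, 0, 0, -4, 0], [0, 0, 0, 0, 0, -4, 0], [0, 0, 0, 0, 0, -4, 0], [0, 0, 0, 0, 0, 0, 0]])

```text
time: 17.0
tool_pos: [0.6136, 0.1688, 0.3351]
ee_rot: [3.141, -0.0, -1.349]
wrist_force: [0.4, -0.9, 1.0]
width: 0.0007
```

```bash
cat > s.py <<'E'
from h import *
import sys
im=snapshot("side")[:,:,::-1];cv2.imwrite(f"pics/f{sys.argv[1]}.png",im)
o=get_obs();print(o['time'],o['tool_pos'].round(5),o['wrist_force'].round(2))
cv2.imwrite(f"pics/s{sys.argv[1]}.png",cv2.resize(im[200:270,280:340],None,fx=8,fy=8,interpolation=2))
E
python3 s.py 5
```

```text
17.05 [0.6135  0.16879 0.33515] [-0.16  0.12  0.  ]
```

View pics/s5.png

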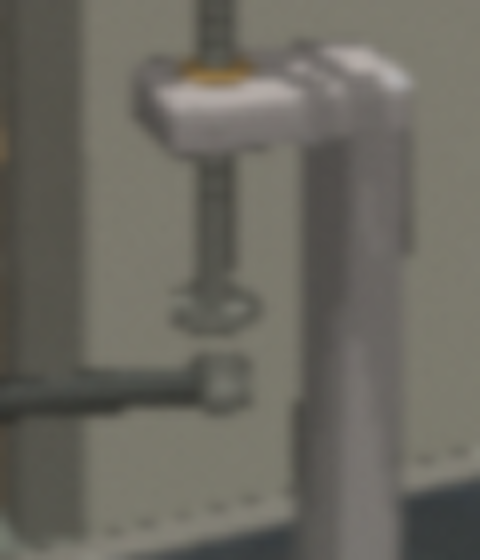

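Foot underside centre is at about v=239.9 and the contact level at about v=243.5, so roughly 7 to 9 mm remain.

Call:
jog_arm(moves=[[0, 0, 0, 0, 0, -2, 0], [0, 0, 0, 0, 0, -2, 0], [0, 0, 0, 0, 0, -1, 0], [0, 0, 0, 0, 0, 0, 0]])

```text
time: 17.55
tool_pos: [0.6135, 0.1688, 0.3309]
ee_rot: [3.141, -0.0, -1.349]
wrist_force: [-0.1, -0.5, 1.5]
width: 0.0004
```

```bash
python3 s.py 6; python3 s.py 7
```

```text
17.6 [0.61348 0.16879 0.33089] [-0.59 -0.15  1.55]
17.65 [0.61348 0.16879 0.33086] [-0.97  0.64  1.11]
```

View pics/s6.png

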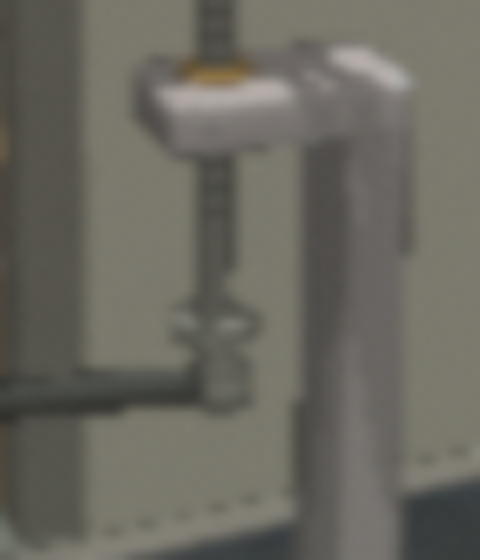

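Call:
jog_arm(moves=[[0, 0, 0, 0, 0, -1, 0], [0, 0, 0, 0, 0, 0, 0]])

```text
time: 17.9
tool_pos: [0.6135, 0.1688, 0.3299]
ee_rot: [3.141, -0.0, -1.349]
wrist_force: [-0.1, -0.6, 2.1]
width: 0.0006
```

Call:
jog_arm(moves=[[0, 0, 0, 0, 0, -1, 0], [0, 0, 0, 0, 0, 0, 0]])

```text
time: 18.15
tool_pos: [0.6135, 0.1688, 0.3289]
ee_rot: [3.141, -0.0, -1.349]
wrist_force: [0.4, -0.5, 1.8]
width: 0.0005
```

```bash
python3 s.py 8; python3 s.py 9
```

```text
18.2 [0.61349 0.16884 0.32881] [-1.44  0.49  2.29]
18.25 [0.61349 0.16881 0.32882] [-1.54 -1.2   2.11]
```

View pics/s8.png

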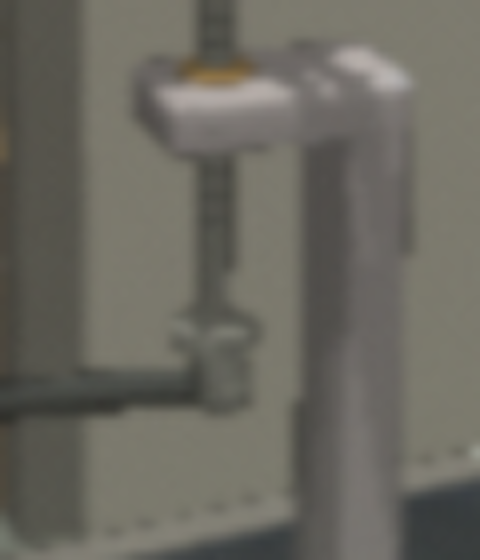

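```bash
cat > tr.py <<'E'
import cv2,numpy as np,sys
# vertical shift of lever arm (x 188..250 / pad end) via phase correlation of image strips, vs reference f5
ref=cv2.imread("pics/f5.png",0).astype(np.float32)
im=cv2.imread(sys.argv[1],0).astype(np.float32)
def sh(x0,x1,y0,y1):
    best=None;t=ref[y0:y1,x0:x1];t=cv2.resize(t,None,fx=10,fy=10,interpolation=2)
    s=cv2.resize(im[y0-4:y1+4,x0:x1],None,fx=10,fy=10,interpolation=2)
    r=cv2.matchTemplate(s,t,cv2.TM_CCOEFF_NORMED)[:,0];return (np.argmax(r)-40)/10,round(float(r.max()),4)
print("pad",sh(178,204,246,266),"tail",sh(288,304,242,254),"ballbottom",sh(304,312,248,256),"foot",sh(301,313,220,242))
E
for i in 6 8 9; do python3 tr.py pics/f$i.png; done
```

```text
pad (np.float64(0.0), 0.9997) tail (np.float64(0.0), 0.9884) ballbottom (np.float64(-0.1), 0.9931) foot (np.float64(2.0), 0.9795)
pad (np.float64(0.0), 0.9997) tail (np.float64(0.0), 0.9837) ballbottom (np.float64(-0.1), 0.9839) foot (np.float64(2.9), 0.958)
pad (np.float64(0.0), 0.9997) tail (np.float64(0.0), 0.9835) ballbottom (np.float64(-0.1), 0.9809) foot (np.float64(2.9), 0.958)
```

Call:
jog_arm(moves=[[0, 0, 0, 0, 0, -0.7, 0], [0, 0, 0, 0, 0, 0, 0]])

```text
time: 18.5
tool_pos: [0.6135, 0.1688, 0.3282]
ee_rot: [3.141, -0.0, -1.349]
wrist_force: [-1.5, -0.3, 1.4]
width: 0.0004
```

```bash
python3 s.py 10;python3 s.py 11; python3 tr.py pics/f10.png; python3 tr.py pics/f11.png
```

```text
18.55 [0.61351 0.16883 0.32819] [-1.34 -0.52  2.18]
18.6 [0.61351 0.1688  0.3282 ] [-0.33 -0.39  1.36]
pad (np.float64(0.0), 0.9997) tail (np.float64(0.0), 0.9835) ballbottom (np.float64(-0.1), 0.9829) foot (np.float64(3.2), 0.9294)
pad (np.float64(0.0), 0.9997) tail (np.float64(0.0), 0.9838) ballbottom (np.float64(-0.1), 0.9809) foot (np.float64(3.3), 0.9297)
```

Call:
jog_arm(moves=[[0, 0, 0, 0, 0, -0.7, 0], [0, 0, 0, 0, 0, 0, 0]])

```text
time: 18.85
tool_pos: [0.6135, 0.1688, 0.3275]
ee_rot: [3.141, -0.0, -1.349]
wrist_force: [-0.7, -1.0, 2.8]
width: 0.0007
```

```bash
python3 s.py 12;python3 s.py 13; python3 tr.py pics/f12.png; python3 tr.py pics/f13.png
```

```text
18.9 [0.61352 0.16879 0.32749] [-0.66  0.06  2.35]
18.95 [0.6135  0.16882 0.32748] [-1.2   0.34  2.42]
pad (np.float64(0.0), 0.9997) tail (np.float64(0.0), 0.9894) ballbottom (np.float64(-0.1), 0.9833) foot (np.float64(3.6), 0.8974)
pad (np.float64(0.0), 0.9997) tail (np.float64(0.0), 0.9883) ballbottom (np.float64(-0.1), 0.9844) foot (np.float64(3.6), 0.8965)
```

Call:
jog_arm(moves=[[0, 0, 0, 0, 0, -0.7, 0], [0, 0, 0, 0, 0, 0, 0]])

```text
time: 19.2
tool_pos: [0.6135, 0.1688, 0.3268]
ee_rot: [3.142, -0.0, -1.349]
wrist_force: [-1.4, -0.6, 2.3]
width: 0.0006
```

```bash
python3 s.py 14;python3 s.py 15; python3 tr.py pics/f14.png; python3 tr.py pics/f15.png
```

```text
19.25 [0.61351 0.16881 0.3268 ] [-1.22  0.01  2.56]
19.3 [0.61352 0.1688  0.32678] [ 0.44 -1.29  1.97]
pad (np.float64(0.0), 0.9997) tail (np.float64(0.0), 0.986) ballbottom (np.float64(-0.1), 0.9828) foot (np.float64(3.9), 0.9384)
pad (np.float64(0.0), 0.9997) tail (np.float64(0.0), 0.9858) ballbottom (np.float64(-0.1), 0.9828) foot (np.float64(3.9), 0.9367)
```

View pics/s15.png

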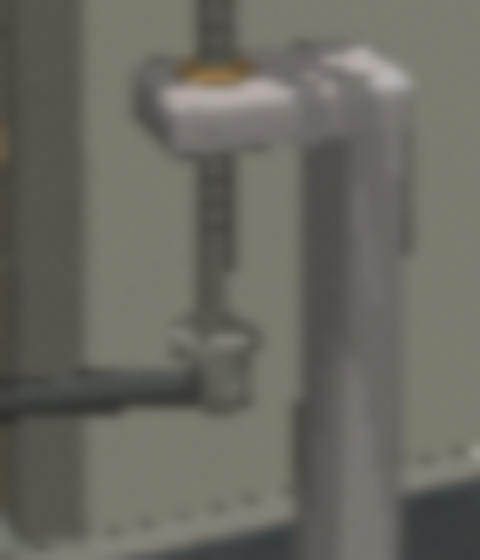

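Call:
jog_arm(moves=[[0, 0, 0, 0, 0, -0.6, 0], [0, 0, 0, 0, 0, 0, 0]])

```text
time: 19.55
tool_pos: [0.6135, 0.1688, 0.3265]
ee_rot: [-3.141, -0.0, -1.349]
wrist_force: [-1.3, -0.9, 3.4]
width: 0.0004
```

```bash
python3 s.py 16;python3 s.py 17; python3 tr.py pics/f17.png
```

```text
19.6 [0.6135  0.16879 0.32644] [-1.81 -0.3   3.65]
19.65 [0.6135  0.16885 0.32646] [-1.36 -0.16  3.38]
pad (np.float64(0.0), 0.9988) tail (np.float64(0.0), 0.9868) ballbottom (np.float64(0.0), 0.9747) foot (np.float64(4.0), 0.9274)
```

Call:
jog_arm(moves=[[0, 0, 0, 0, 0, -0.6, 0], [0, 0, 0, 0, 0, 0, 0]])

```text
time: 19.9
tool_pos: [0.6135, 0.1688, 0.3261]
ee_rot: [-3.141, -0.0, -1.349]
wrist_force: [-2.0, -0.7, 4.7]
width: 0.0002
```

```bash
python3 s.py 18;python3 s.py 19; python3 tr.py pics/f19.png
```

```text
19.95 [0.61351 0.16881 0.3261 ] [-1.44 -0.54  5.25]
20.0 [0.6135  0.16882 0.32609] [-2.38 -0.39  5.02]
pad (np.float64(-0.2), 0.9964) tail (np.float64(0.1), 0.9681) ballbottom (np.float64(-0.1), 0.9675) foot (np.float64(4.0), 0.9122)
```

Contact: the force rose from 2.2 to 5 N and the tool's descent slowed, while the pad moved only about 0.2 px. Stop and back off.

Call:
jog_arm(moves=[[0, 0, 0, 0, 0, 1, 0], [0, 0, 0, 0, 0, 3, 0], [0, 0, 0, 0, 0, 10, 0], [0, 0, 0, 0, 0, 20, 0], [0, 0, 0, 0, 0, 30, 0], [0, 0, 0, 0, 0, 20, 0], [0, 0, 0, 0, 0, 0, 0], [0, 0, 0, 0, 0, 0, 0]])

```text
time: 21.0
tool_pos: [0.6135, 0.1689, 0.4085]
ee_rot: [3.14, 0.0, -1.349]
wrist_force: [-0.2, -0.6, 0.3]
width: 0.0004
```

```bash
python3 s.py 20; python3 tr.py pics/f20.png
python3 - <<'E'
import cv2
im=cv2.imread("pics/f20.png");cv2.imwrite("pics/s20b.png",cv2.resize(im[140:380,165:345],None,fx=2.5,fy=2.5,interpolation=2))
E
```

```text
21.05 [0.61345 0.16883 0.40804] [ 0.13  0.08 -0.29]
pad (np.float64(-0.2), 0.9965) tail (np.float64(0.1), 0.9686) ballbottom (np.float64(-0.1), 0.97) foot (np.float64(4.0), 0.9135)
```

View pics/s20b.png

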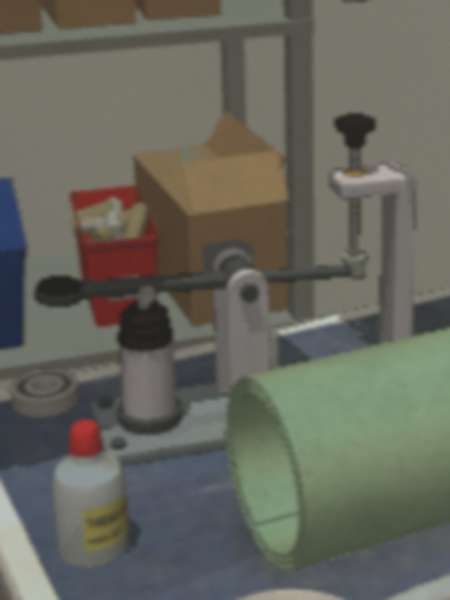

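View pics/s20.png

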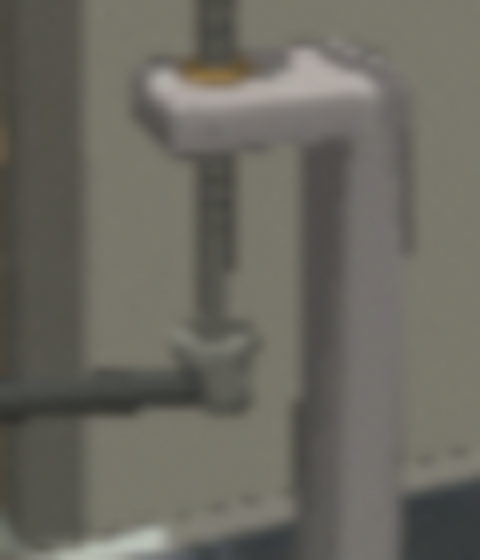

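The foot (about (307,243)) stands on the ball, the lever is still down, and the rod and lever stayed put when the arm lifted off. I'll hand the job in.

```bash
python3 -c "
from bench import *
print(close_job())"
```

```text
the job is handed in; nothing more can be done
None
```

I pressed the lever until it firmed up, then brought the gauge rod's foot down onto the ball and handed the job in at about 21 s of the 54 s allowed. No verdict was reported.

**Lever:** The push was a steady 3.8 N or so (text: about 5 N), rose from a tool height of about 0.231 m, and I stopped at about 10 N. That is within the 9–13 N firm range. The pad ended near 0.129 m, about 31 mm below where it started.

**Gauge rod:** I pushed the knob down in small steps at about 2 N. At contact the force rose to about 5 N, so roughly 3 N on the ball. I backed off there.

**Last checks:**
- After the arm lifted away, the side picture showed the foot on the ball. The rod and lever had not moved since contact.
- At contact the pad rose about 0.2 pixel, roughly 0.4 mm. That would leave an estimated 8 N on the piston, but I could not measure that force directly.
- The contact height from force was within 1 mm of what the lever geometry predicted.
- One reading disagreed: the pad height taken from the side picture alone came out about 5 mm lower than the one from tool contact. I relied on the contact value.

**Other things on the bench:** Nothing touched the bottle or the bearing, and both stand where they were in the last picture. The bolts were not checked at the end, but the arm never came near them. A tall pillar blocked the direct way to the rig, so I folded the arm up and swung it past close to its base.

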